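# Third hand at the sprung weld stop

## Task

Turn the dial on top of the sprung stop clockwise to its third mark (three pips) and let go of it; then take the loose inverted-T bracket by its upright web, set it down flat and square on the stop's bed plate, and press its foot against the middle of the sprung pad with a steady push of about 10 N, which sinks the pad half-way. Finish while still holding the bracket pressed there, as a third hand for the welder who will tack it; do not ram the pad hard, and leave the other things on the table where they are.

Things in the scene. Friction and masses are not known exactly. Their poses are not given: they have to be found in the camera images.
- fixture: Sprung stop, bolted down: aluminium bed 260 (x) x 150 (y) x 12 mm with a housing on it. Origin on the table below the middle of the bed, whose top is at z = 12 mm. +x is the pressing direction, from the bed's free end (x = -130 mm) into the pad; z up. Housing: x = 45 to 130 mm, 90 mm wide, top at z = 58 mm. A steel pad stands before it, facing -x; the bed is clear up to the pad.
- dial (a joint): Dial on the housing, vertical axis; rad, grows clockwise from above. Clicks: mark 1 at 0, 2 at 0.7, 3 at 1.4, 4 at 2.1 (one to four black pips on the housing; end stops just beyond). A detent (about 0.1 N m, friction 0.03) pulls it to the nearest click when let go. Starts at mark 1 or 2, rarely stuck between. Each click forward moves the whole pad 2 mm towards the fixture's -x.
- dial_grip (a point): On the dial's axis, 88 mm above the table, where to grip. Upright black bar 46 mm long, 14 mm thick, from 67 to 101 mm above the table, on a disc 50 mm across (59 to 67 mm); 88 mm along the fixture's +x. The point turns with the dial: x along the bar, y across its thickness. The white line on the bar's -x end is the pointer.
- stop_pad (a joint): How far the pad is pressed in, m: 0 free, 0.016 at the end of travel. Spring 1.25 N per mm (10 N at 8 mm). On each of the pad's two guide rods a black rubber band meets the steel nose behind the pad at about half-way.
- pad_face (a point): Centre of the steel pad's upright front face, 26 mm above the table; moves with the pad. It faces the fixture's -x, is 70 mm wide (as the bracket's foot) and 26 mm high (13 to 39 mm above the table). Free, it lies on the fixture's centre line at x = 0 at mark 1, x = -4 mm at mark 3.
- bracket_center (a point): Loose plain steel bracket, inverted T: foot 80 (x) x 70 (y) x 6 mm, upright web across its middle 8 mm thick (x), 60 mm wide (y), 60 mm high; 0.4 to 0.6 kg. The point is the web's middle, 36 mm above the underside, 40 mm from the two 70 mm foot edges; either of these may go against the pad. x across the web's thickness, z up.
- bracket: The same bracket; origin at the centre of the foot's underside.
- tube: Bystander: short steel tube standing on end, 44 mm in diameter, 50 mm high; origin at its foot.
- blank: Bystander: flat steel blank 70 x 45 x 8 mm; origin at its underside.
- hammer: Bystander: hammer lying towards the far right.
- wrench: Bystander: wrench lying beyond the stop.
- spray: Bystander: spray can, 64 mm in diameter, 170 mm high, at the right; origin at its foot.
- angle: Bystander: offcut of steel angle, 90 mm long, 40 mm wide and high, at the left; origin at its underside.
There are look-alikes about, which are no part of the job. Leave any purple or red look-alike of the bracket alone.

How it is judged:
On the way, in this order (a step that is already met when the one before it is completed fails the run):
1. the dial stands at mark 3 and is let go, the pad still free (value of joint dial between 1.22 and 1.58 rad and contact force between the fingers and dial below 0.3 N and value of joint stop_pad below 0.002 m), for 0.2 s.
2. the bracket, flat and square on the bed, is held pressed against the pad with 6 to 15 N (value of joint dial between 1.22 and 1.58 rad and contact force between bracket and stop_pad_c0 between 6 and 15 N and value of joint stop_pad between 0.003 and 0.0135 m and z of bracket_center in the frame of fixture between 0.044 and 0.053 m and y of bracket_center in the frame of fixture between -0.01 and 0.01 m and angle between bracket_center's own z axis and vertical below 0.07 rad and angle between the x axis of bracket_center and the x axis of fixture, either way round below 0.09 rad and contact force between the fingers and bracket above 2 N), for 0.5 s.
At the end, for the whole second after the job is handed in: Still held by the fingers (more than 2 N), the bracket presses the pad with 6 to 15 N, at rest, flat on the bed (height within 4 mm, tilt under 4 degrees), square to the pad within 5 degrees and within 10 mm of the bed's centre line; the dial reads mark 3 within 0.18 rad (all of step 2 and linear speed of bracket below 0.02 m/s); the arm keeps its last pose, push and grip.
It fails at once if the pad is rammed (more than 28 N) (contact force between bracket and stop_pad_c0 above 28 N).
It fails at once if another thing on the table is moved by more than 30 mm (distance of any of tube, blank, hammer, wrench, spray, angle from where it was at the start of the episode above 0.03 m).
It also fails if it takes over 58 s, if anything falls off the work surface, if the arm or the gripper's body presses on something with over 40 N, if the wrist force passes 120 N, or if a joint passes its speed limit or range.

## Robot

A 7-joint arm with a two-finger parallel gripper is mounted at the origin on the work surface. World frame = base frame: x ahead of the robot, y to its left, z up, the work surface at z = 0. Lengths are in m, angles in rad, forces in N, time in s.
With the tool pointing down it reaches from about 0.4 to 0.85 m from the base axis. Payload 4.5 kg.
Tool frame: the origin (TCP) lies midway between the tips of the shut fingers; the grasp point (between the pads) lies 19 mm behind it; z points along the fingers, y is the line along which they close (so a half turn about z gives the same grasp; the last joint's range is limited). The gripper opens to 88 mm and grips with 3 to 60 N. Pads are 18 mm wide; open, the fingers measure 123 mm over their backs; the gripper's body (75 mm by 187 mm) begins 45 mm behind the grasp point.
Start: joints at [-1.214, 0.689, -0.195, 1.565, 0.157, 0.902, -0.215], TCP at [0.198, 0.593, 0.239] pointing down, gripper open.
Joint ranges: [-3.01, 3.01], [-0.46, 2.08], [-1.47, 1.51], [0.13, 2.56], [-1, 4.14], [0.04, 2.09], [-2.66, 2.66]. Speed limits (rad/s): [2.57, 2.57, 3.14, 3.14, 3.14, 3.14, 3.14].

## Interface

Orientations are given as a unit quaternion [x, y, z, w].
In Python, from plant import r gives the robot as it stands.
- The arm moves only by the tool carry_out, never from a script. Its argument "plan" is a list of rows, each an object with "rot": the turn, a rotation vector about the tool's x, y, z in rad, a list of three; "xyz": the shift along the tool's x, y, z in m, a list of three; "grip": the closure in counts, from 0 (fully open) to 255 (shut). In form: [{"rot": [wx, wy, wz], "xyz": [dx, dy, dz], "grip": grip}, ...]. A call has 1 to 8 rows; each row is the pose to reach, as a shift and turn from the pose commanded when the call began, along the tool's axes at that moment; what a row does not reach only later rows make up. A row lasts 1/12 s, in which the tool goes at most 41.7 mm and 7.16 degrees, less where a joint would pass 70% of its speed; a pose out of reach is approached as far as the arm can. A call with a gripper value outside its range is refused whole. The fingers move at their own pace and stop on an object; "squeeze" is the grip in N (left out, the last holds). Time passes only in rows, so rows that repeat a pose let the fingers close. It gives the time, the measured TCP pose, the force, the opening and the grip force at its end, in the units of the state.
- r.get_state(): the state, without advancing time (a new reading comes with each control period).
- r.snapshot(name): name is "scene" or "top"; returns the picture (400x640x3 uint8, red, green, blue); there is no depth.
- r.camera_params(name): a dict with "fx", "fy", "cx", "cy" (pixels), "position" and "attitude" of the camera in the world. Camera axes: x right, y down, z forward; pixel columns grow to the right and rows downward; lengths in m; the calibration is good to about 2 mm. A picture is of the moment at which its call begins. camera_params takes no time and is no camera call.
- r.finish_job(): hands the job in; it is judged then, once.
The state is a dict: "clock": time; "q": joint angles; "qd": joint speeds; "joint_torque": joint torques, N m; "tool_pos": TCP position; "eef_rot": TCP orientation; "contact_force": force on the tool from outside, world axes, zero at the start; "moment": the same for the moment, N m; "opening": opening from 0.0 (shut) to 1.0 (fully open); "finger_force": force on a finger pad.
Only numpy, scipy, OpenCV 4.12 (cv2) and the standard library are available. Lean on these libraries where they do the work, as an engineer would, in place of code of your own. Each camera call takes 0.05 s, during which the arm holds its last target. There are 200 camera calls.

## Working session

There is one attempt and no reset: what is moved stays moved. The work goes in short steps, Python scripts to look and compute and a tool call to move; the robot and the scene stay as the last step left them, time stands still between calls to the robot, and variables do not carry over. Pictures are saved under pics/ and viewed, at most 10 in all, crops included, and the job is handed in when it is done.

Besides the shell and the picture viewer there is one more tool, called after ">>>" by a JSON object that holds its "name" and its "arguments", one argument or row to a line. carry_out: Moves the arm, as the interface text tells. Its arguments: {"type":"object","properties":{"plan":{"type":"array"},"squeeze":{"type":"number"}},"required":["plan"]}

```bash
mkdir -p pics; ls; python3 - <<'E'
from plant import r
import cv2
for n in("scene","top"):
    p=r.camera_params(n);print(n,p)
    cv2.imwrite(f"pics/{n}0.png",r.snapshot(n)[:,:,::-1])
print(r.get_state())
E
```

```text
pics
scene {'fx': 512.6832656159563, 'fy': 512.6832656159563, 'cx': 318.42333768575105, 'cy': 204.75123103619862, 'position': array([ 1.70337122, -0.59046178,  0.94861903]), 'attitude': array([ 0.75879628,  0.45650235, -0.24486285, -0.39481134])}
top {'fx': 388.3822366682957, 'fy': 388.3822366682957, 'cx': 319.80079627469684, 'cy': 196.42724494798705, 'position': array([ 0.43710198, -0.03453187,  1.27944329]), 'attitude': array([ 0.70761487, -0.70471199,  0.03436744, -0.03848484])}
{'clock': 0.1, 'q': array([-1.21418286,  0.68987424, -0.19451488,  1.56618171,  0.15731092,
        0.90251606, -0.21509665]), 'qd': array([-0.00027662, -0.00131943, -0.00115934, -0.0034386 ,  0.00017816,
        0.00064718,  0.00089938]), 'joint_torque': array([-3.77623597e-03, -5.28503716e+01, -1.27152007e+00, -1.53837848e+01,
       -5.25234849e-02,  1.96982342e-03,  2.87447472e-05]), 'tool_pos': array([0.19814757, 0.59218893, 0.2380218 ]), 'eef_rot': array([ 1.60669627e-01,  9.87007923e-01, -7.91621897e-04, -6.28614732e-05]), 'contact_force': array([-0.32797272,  0.47624915,  0.07612337]), 'moment': array([0.02602422, 0.01473848, 0.01182007]), 'finger_force': 0.0, 'opening': 1.0035562088323227}
```

View pics/scene0.png

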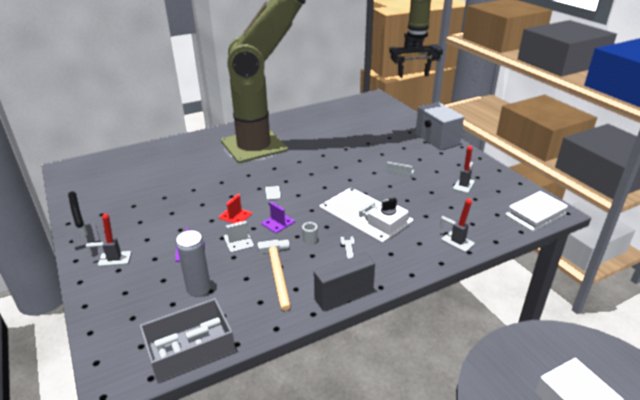

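View pics/top0.png

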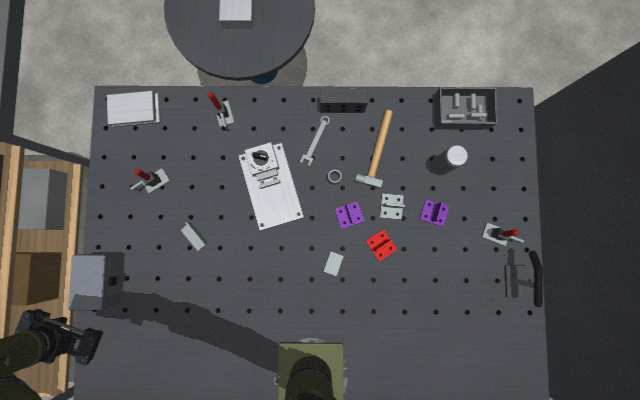

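The scene shows the fixture at scene (368,213) and top (270,185), with the housing at the far end. The plain grey bracket is at top (392,206). The blank is at (334,264), the tube at (335,177), and the purple and red look-alikes surround the bracket. I'll zoom in next.

```bash
cat > h.py <<'E'
import numpy as np, cv2
from scipy.spatial.transform import Rotation as R
from plant import r
def px2w(cam,uv,z):
    p=r.camera_params(cam); uv=np.atleast_2d(uv).astype(float)
    d=np.c_[(uv[:,0]-p['cx'])/p['fx'],(uv[:,1]-p['cy'])/p['fy'],np.ones(len(uv))]
    d=R.from_quat(p['attitude']).apply(d); c=p['position']
    return c+d*((z-c[2])/d[:,2])[:,None]
def w2px(cam,P):
    p=r.camera_params(cam); q=R.from_quat(p['attitude']).inv().apply(np.atleast_2d(P)-p['position'])
    return np.c_[p['fx']*q[:,0]/q[:,2]+p['cx'],p['fy']*q[:,1]/q[:,2]+p['cy']]
def crop(im,u,v,w,h,s): return cv2.resize(im[v:v+h,u:u+w],None,fx=s,fy=s,interpolation=cv2.INTER_CUBIC)
E
python3 - <<'E'
from h import *
t=cv2.imread('pics/top0.png');s=cv2.imread('pics/scene0.png')
a=np.hstack([crop(t,230,135,80,100,5),crop(t,365,180,80,100,5)])
cv2.imwrite('pics/c1.png',a)
b=np.hstack([crop(s,315,180,100,60,4),crop(s,210,180,100,60,4)])
cv2.imwrite('pics/c2.png',b)
print(px2w('top',[[270,185],[392,206],[261,157]],0.012))
E
```

```text
[[ 0.60540049  0.13732239  0.012     ]
 [ 0.53763427 -0.26301953  0.012     ]
 [ 0.69898622  0.16886077  0.012     ]]
```

View pics/c1.png

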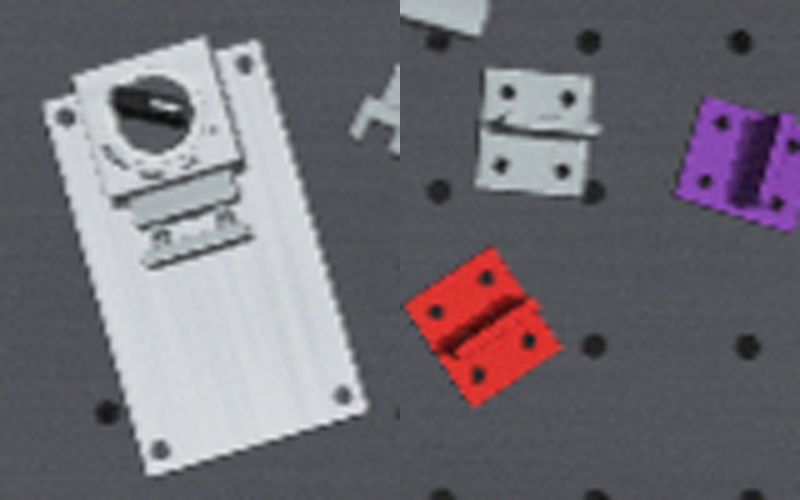

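View pics/c2.png

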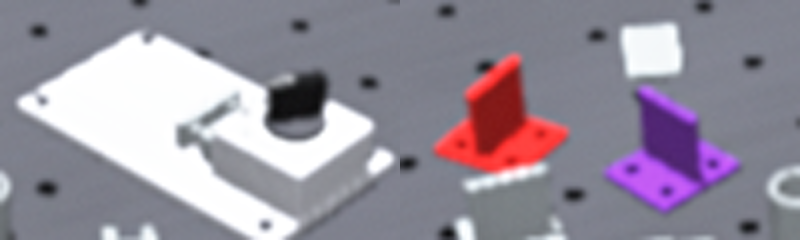

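The top crop shows the bed corners at crop (45,102), (258,42), (367,410) and (148,475). The dial pointer's white line points right at about 14°, towards the single pip, so the dial is at mark 1. The grey bracket's foot corners are at crop (485,67), (593,77), (585,197) and (475,187), with the web running across the image. I'll fit poses to these points.

```bash
cat > fit.py <<'E'
from h import *
from scipy.optimize import least_squares
def fit(px,L,W,z,x0,cam='top'):
    loc=np.array([[L/2,W/2],[L/2,-W/2],[-L/2,-W/2],[-L/2,W/2]])
    def f(v):
        c,s=np.cos(v[2]),np.sin(v[2]); P=loc@np.array([[c,s],[-s,c]])+v[:2]
        return (w2px(cam,np.c_[P,np.full(4,z)])-px).ravel()
    o=least_squares(f,x0); return o.x,o.fun
def toW(v,p):
    c,s=np.cos(v[2]),np.sin(v[2]); return np.array([v[0]+c*p[0]-s*p[1],v[1]+s*p[0]+c*p[1]])
E
python3 - <<'E'
from fit import *
im=cv2.imread('pics/top0.png');g=cv2.cvtColor(im,cv2.COLOR_BGR2GRAY)
def up(c,ou,ov): c=np.array(c,float);return np.float32((c+.5)/5-.5+[ou,ov])
def sub(p): return cv2.cornerSubPix(g,p.reshape(-1,1,2).copy(),(3,3),(-1,-1),(3,50,.01)).reshape(-1,2)
F=up([(45,102),(258,42),(367,410),(148,475)],230,135)
B=up([(85,67),(193,77),(185,197),(75,187)],365,180)
for nm,P,a in(('F',F,(.26,.15,.012,[.6,.14,.3])),('B',B,(.08,.07,.006,[.53,-.26,0]))):
    for q in(P,sub(P)):
        v,e=fit(q,*a);print(nm,v.round(4),e.round(2))
    if nm=='F':
        fv=fit(P,*a)[0];d=toW(fv,[.088,0]);print('dial',d,w2px('top',[*d,.101]),w2px('scene',[*d,.101]))
        ends=px2w('top',up([(112,98),(190,118)],230,135),.101);print(ends, ends.mean(0))
        dd=ends[1]-ends[0];print('ptr ang',np.arctan2(dd[1],dd[0]),'fix -x',fv[2]-np.pi)
    else:
        bv=fit(P,*a)[0];w=px2w('top',up([(88,122),(203,132)],365,180),.066);print(w,w.mean(0))
        c=np.array([[x,y,z] for x,y,z in[(0,.03,.066),(0,-.03,.066),(0,0,.066)]]);print(w2px('scene',[[*toW(bv,k[:2]),k[2]] for k in c]))
E
```

```text
F [0.6033 0.1359 0.292 ] [-0.5  -0.2   0.31 -0.82  0.32  0.44 -0.13  0.53]
F [0.6033 0.1362 0.2945] [-0.7  -0.59  0.34 -0.82  0.49  0.45 -0.15  0.88]
dial [0.68753637 0.16123234] [[258.89180567 154.78084612]] [[388.10045054 199.97647907]]
[[0.68929158 0.18257273 0.101     ]
 [0.6769026  0.13412969 0.101     ]] [0.68309709 0.15835121 0.101     ]
ptr ang -1.8211730000920057 fix -x -2.849575141137388
B [ 0.5382 -0.2625 -0.0888] [ 0.2  -0.07 -0.19 -0.12 -0.33  0.08  0.32  0.1 ]
B [ 0.5387 -0.2616 -0.0941] [-0.14 -0.69  0.01 -0.48  0.18  0.76 -0.06  0.39]
[[ 0.53951132 -0.22271606  0.066     ]
 [ 0.53351442 -0.2945477   0.066     ]] [ 0.53651287 -0.25863188  0.066     ]
[[245.46909542 221.44399174]
 [225.19769823 226.39048517]
 [235.39701153 223.90171561]]
```

```bash
cat > go.py <<'E'
import sys
from h import *
# args: x y z yaw(closing dir) -> shift/turn in tool axes from the present pose
x,y,z,a=map(float,sys.argv[1:5]); s=r.get_state()
T=R.from_quat(s['eef_rot'])
best=None
for k in(0,np.pi):
    yv=np.array([np.cos(a+k),np.sin(a+k),0]);zv=np.array([0,0,-1.]);xv=np.cross(yv,zv)
    rv=(T.inv()*R.from_matrix(np.c_[xv,yv,zv])).as_rotvec()
    print('rot',rv.round(4))
print('xyz',T.inv().apply(np.array([x,y,z])-s['tool_pos']).round(4))
print('t',round(s['clock'],2),'pos',s['tool_pos'].round(4),'q',s['q'].round(2),'F',s['contact_force'].round(1),'M',s['moment'].round(2),'op',round(s['opening'],3),'ff',round(s['finger_force'],1))
E
python3 go.py .686 .160 .18 -0.25
```

```text
rot [-1.2000e-03  1.3000e-03  1.4981e+00]
rot [-1.3000e-03 -1.2000e-03 -1.6435e+00]
xyz [-0.5997 -0.2551  0.0585]
t 0.1 pos [0.1981 0.5922 0.238 ] q [-1.21  0.69 -0.19  1.57  0.16  0.9  -0.22] F [-0.3  0.5  0.1] M [0.03 0.01 0.01] op 1.004 ff 0.0
```

>>> {"name": "carry_out", "arguments": {
  "plan": [
    {"rot": [0, 0, 1.5], "xyz": [-0.6, -0.255, 0], "grip": 60},
    {"rot": [0, 0, 1.5], "xyz": [-0.6, -0.255, 0], "grip": 60},
    {"rot": [0, 0, 1.5], "xyz": [-0.6, -0.255, 0], "grip": 60},
    {"rot": [0, 0, 1.5], "xyz": [-0.6, -0.255, 0], "grip": 60},
    {"rot": [0, 0, 1.5], "xyz": [-0.6, -0.255, 0], "grip": 60},
    {"rot": [0, 0, 1.5], "xyz": [-0.6, -0.255, 0], "grip": 60},
    {"rot": [0, 0, 1.5], "xyz": [-0.6, -0.255, 0], "grip": 60},
    {"rot": [0, 0, 1.5], "xyz": [-0.6, -0.255, 0], "grip": 60}
  ],
  "squeeze": 30
}}

```text
clock: 0.77
tool_pos: [0.4488, 0.3701, 0.2385]
eef_rot: [0.617, 0.787, -0.0, -0.0]
contact_force: [0.1, 0.3, 0.2]
opening: 0.764
finger_force: 0.0
```

```bash
python3 go.py .686 .160 .16 -0.25
```

```text
rot [-5.000e-04  3.000e-04  4.921e-01]
rot [-4.0000e-04 -7.0000e-04 -2.6495e+00]
xyz [-0.2608  0.1799  0.0785]
t 0.77 pos [0.4488 0.3701 0.2385] q [-0.8   0.63  0.06  1.71 -0.05  0.81 -0.48] F [0.1 0.3 0.2] M [-0.02  0.02 -0.03] op 0.764 ff 0.0
```

>>> {"name": "carry_out", "arguments": {
  "plan": [
    {"rot": [0, 0, 0.492], "xyz": [-0.261, 0.18, 0.078], "grip": 60},
    {"rot": [0, 0, 0.492], "xyz": [-0.261, 0.18, 0.078], "grip": 60},
    {"rot": [0, 0, 0.492], "xyz": [-0.261, 0.18, 0.078], "grip": 60},
    {"rot": [0, 0, 0.492], "xyz": [-0.261, 0.18, 0.078], "grip": 60},
    {"rot": [0, 0, 0.492], "xyz": [-0.261, 0.18, 0.078], "grip": 60},
    {"rot": [0, 0, 0.492], "xyz": [-0.261, 0.18, 0.078], "grip": 60},
    {"rot": [0, 0, 0.492], "xyz": [-0.261, 0.18, 0.078], "grip": 60},
    {"rot": [0, 0, 0.492], "xyz": [-0.261, 0.18, 0.078], "grip": 60}
  ]
}}

```text
clock: 1.43
tool_pos: [0.6878, 0.1598, 0.1594]
eef_rot: [0.788, 0.615, -0.001, 0.0]
contact_force: [0.1, -0.8, 2.1]
opening: 0.765
finger_force: 0.0
```

```bash
python3 - <<'E'
from h import *
b=r.snapshot('scene')[:,:,::-1];t=r.snapshot('top')[:,:,::-1]
cv2.imwrite('pics/c3.png',np.hstack([crop(b,330,130,100,110,4),crop(t,220,120,100,110,4)]))
E
python3 go.py .686 .160 .071 -0.25
```

```text
rot [ 0.0019  0.0063 -0.0032]
rot [ 9.9000e-03 -3.0000e-03  3.1384e+00]
xyz [ 0.0054 -0.005   0.0873]
t 1.53 pos [0.6894 0.1541 0.1583] q [-0.36  0.9   0.15  1.37 -0.15  0.89 -0.42] F [ 0.6 -1.4 -1.1] M [-0.08  0.12 -0.04] op 0.765 ff 0.0
```

View pics/c3.png

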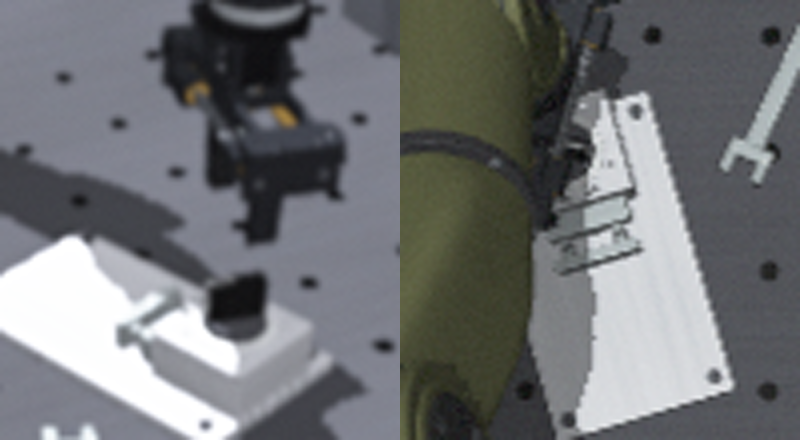

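The fingers are straddling the bar from above. The bar top is at scene (389,201), against a predicted (388,200), so the dial position holds. I'll descend now.

>>> {"name": "carry_out", "arguments": {
  "plan": [
    {"rot": [0, 0, 0], "xyz": [0, 0, 0], "grip": 60},
    {"rot": [0, 0, 0], "xyz": [0, 0, 0], "grip": 60},
    {"rot": [0, 0, 0], "xyz": [0, 0, 0.02], "grip": 60},
    {"rot": [0, 0, 0], "xyz": [0, 0, 0.04], "grip": 60},
    {"rot": [0, 0, 0], "xyz": [0, 0, 0.05], "grip": 60},
    {"rot": [0, 0, 0], "xyz": [0, 0, 0.05], "grip": 60},
    {"rot": [0, 0, 0], "xyz": [0, 0, 0.05], "grip": 60},
    {"rot": [0, 0, 0], "xyz": [0, 0, 0.05], "grip": 60}
  ]
}}

```text
clock: 2.2
tool_pos: [0.6869, 0.1639, 0.112]
eef_rot: [0.788, 0.616, 0.001, 0.0]
contact_force: [0.0, -0.2, 0.0]
opening: 0.765
finger_force: 0.0
```

```bash
python3 go.py .686 .160 .071 -0.25
```

```text
rot [ 0.0017 -0.0012  0.007 ]
rot [ 1.9000e-03  2.6000e-03 -3.1346e+00]
xyz [-0.004 -0.     0.041]
t 2.2 pos [0.6869 0.1639 0.112 ] q [-0.37  0.95  0.14  1.4  -0.16  0.8  -0.42] F [ 0.  -0.2  0. ] M [-0.07  0.05 -0.04] op 0.765 ff 0.0
```

>>> {"name": "carry_out", "arguments": {
  "plan": [
    {"rot": [0, 0, 0], "xyz": [-0.003, 0, 0.02], "grip": 60},
    {"rot": [0, 0, 0], "xyz": [-0.003, 0, 0.04], "grip": 60},
    {"rot": [0, 0, 0], "xyz": [-0.003, 0, 0.04], "grip": 60},
    {"rot": [0, 0, 0], "xyz": [-0.003, 0, 0.04], "grip": 120},
    {"rot": [0, 0, 0], "xyz": [-0.003, 0, 0.04], "grip": 170},
    {"rot": [0, 0, 0], "xyz": [-0.003, 0, 0.04], "grip": 230},
    {"rot": [0, 0, 0], "xyz": [-0.003, 0, 0.04], "grip": 255},
    {"rot": [0, 0, 0], "xyz": [-0.003, 0, 0.04], "grip": 255}
  ],
  "squeeze": 25
}}

```text
clock: 2.87
tool_pos: [0.6863, 0.1603, 0.0718]
eef_rot: [0.788, 0.616, 0.001, 0.0]
contact_force: [-0.3, 0.3, 0.4]
opening: 0.409
finger_force: 0.0
```

```bash
python3 go.py .686 .160 .071 -0.25
```

```text
rot [ 0.0015 -0.0009  0.0061]
rot [ 1.4000e-03  2.3000e-03 -3.1355e+00]
xyz [-0.0004 -0.0002  0.0008]
t 2.87 pos [0.6863 0.1603 0.0718] q [-0.36  1.    0.13  1.42 -0.16  0.73 -0.41] F [-0.3  0.3  0.4] M [-0.08  0.11  0.03] op 0.409 ff 0.0
```

>>> {"name": "carry_out", "arguments": {
  "plan": [
    {"rot": [0, 0, 0], "xyz": [0, 0, 0], "grip": 255},
    {"rot": [0, 0, 0], "xyz": [0, 0, 0], "grip": 255},
    {"rot": [0, 0, 0], "xyz": [0, 0, 0], "grip": 255},
    {"rot": [0, 0, 0], "xyz": [0, 0, 0], "grip": 255},
    {"rot": [0, 0, 0], "xyz": [0, 0, 0], "grip": 255}
  ]
}}

```text
clock: 3.28
tool_pos: [0.6867, 0.1598, 0.0709]
eef_rot: [0.788, 0.616, 0.001, 0.001]
contact_force: [2.9, -0.6, -1.4]
opening: 0.156
finger_force: 25.0
```

```bash
python3 go.py .686 .160 .071 -0.25
```

```text
rot [ 0.002  -0.0005  0.0057]
rot [ 7.0000e-04  3.2000e-03 -3.1359e+00]
xyz [ 0.     -0.0007 -0.0001]
t 3.28 pos [0.6867 0.1598 0.0709] q [-0.36  1.    0.13  1.42 -0.16  0.73 -0.41] F [ 2.9 -0.6 -1.4] M [-0.21 -0.44 -0.02] op 0.156 ff 25.0
```

>>> {"name": "carry_out", "arguments": {
  "plan": [
    {"rot": [0, 0, 0.1], "xyz": [0, 0, 0], "grip": 255},
    {"rot": [0, 0, 0.2], "xyz": [0, 0, 0], "grip": 255},
    {"rot": [0, 0, 0.3], "xyz": [0, 0, 0], "grip": 255},
    {"rot": [0, 0, 0.4], "xyz": [0, 0, 0], "grip": 255},
    {"rot": [0, 0, 0.5], "xyz": [0, 0, 0], "grip": 255},
    {"rot": [0, 0, 0.6], "xyz": [0, 0, 0], "grip": 255},
    {"rot": [0, 0, 0.7], "xyz": [0, 0, 0], "grip": 255},
    {"rot": [0, 0, 0.7], "xyz": [0, 0, 0], "grip": 255}
  ]
}}

```text
clock: 3.95
tool_pos: [0.6849, 0.161, 0.0709]
eef_rot: [0.952, 0.307, -0.001, -0.001]
contact_force: [-2.8, 1.7, 4.1]
opening: 0.156
finger_force: 25.0
```

```bash
python3 go.py .6867 .160 .071 -1.65
```

```text
rot [-0.0011  0.0013  0.7041]
rot [-1.7000e-03 -1.4000e-03 -2.4375e+00]
xyz [ 0.0009  0.0019 -0.0001]
t 3.95 pos [0.6849 0.161  0.0709] q [-0.44  1.02  0.31  1.43 -0.39  0.76 -0.93] F [-2.8  1.7  4.1] M [ 0.23  0.54 -0.04] op 0.156 ff 25.0
```

>>> {"name": "carry_out", "arguments": {
  "plan": [
    {"rot": [0, 0, 0.1], "xyz": [0, 0, 0], "grip": 255},
    {"rot": [0, 0, 0.2], "xyz": [0, 0, 0], "grip": 255},
    {"rot": [0, 0, 0.3], "xyz": [0, 0, 0], "grip": 255},
    {"rot": [0, 0, 0.4], "xyz": [0, 0, 0], "grip": 255},
    {"rot": [0, 0, 0.5], "xyz": [0, 0, 0], "grip": 255},
    {"rot": [0, 0, 0.6], "xyz": [0, 0, 0], "grip": 255},
    {"rot": [0, 0, 0.71], "xyz": [0, 0, 0], "grip": 255},
    {"rot": [0, 0, 0.71], "xyz": [0, 0, 0], "grip": 255}
  ]
}}

```text
clock: 4.62
tool_pos: [0.6843, 0.1631, 0.0709]
eef_rot: [0.999, -0.041, -0.001, -0.002]
contact_force: [-2.2, 4.1, 5.6]
opening: 0.156
finger_force: 25.0
```

```bash
python3 go.py .6867 .160 .071 -1.65
```

```text
rot [-0.0035  0.0031 -0.0037]
rot [0.0049 0.0055 3.1379]
xyz [ 0.0026  0.0029 -0.0001]
t 4.62 pos [0.6843 0.1631 0.0709] q [-0.53  1.06  0.49  1.43 -0.61  0.81 -1.47] F [-2.2  4.1  5.6] M [ 0.88  0.77 -0.  ] op 0.156 ff 25.0
```

>>> {"name": "carry_out", "arguments": {
  "plan": [
    {"rot": [0, 0, 0], "xyz": [0, 0, 0], "grip": 60},
    {"rot": [0, 0, 0], "xyz": [0, 0, 0], "grip": 60},
    {"rot": [0, 0, 0], "xyz": [0, 0, 0], "grip": 60},
    {"rot": [0, 0, 0], "xyz": [0, 0, 0], "grip": 60},
    {"rot": [0, 0, 0], "xyz": [0, 0, -0.03], "grip": 60},
    {"rot": [0, 0, 0], "xyz": [0, 0, -0.07], "grip": 60},
    {"rot": [0, 0, 0], "xyz": [0, 0, -0.11], "grip": 60},
    {"rot": [0, 0, 0], "xyz": [0, 0, -0.14], "grip": 60}
  ]
}}

```text
clock: 5.28
tool_pos: [0.6866, 0.1592, 0.2139]
eef_rot: [0.999, -0.042, 0.001, 0.0]
contact_force: [0.7, -0.8, 0.8]
opening: 0.738
finger_force: 0.0
```

```bash
python3 go.py .538 -.261 .17 -0.09
```

```text
rot [ 0.0025 -0.0021 -1.5641]
rot [-0.0021 -0.0025  1.5775]
xyz [-0.1133  0.4311  0.0437]
t 5.28 pos [0.6866 0.1592 0.2139] q [-0.56  0.9   0.59  1.34 -0.52  1.05 -1.54] F [ 0.7 -0.8  0.8] M [-0.05  0.09  0.  ] op 0.738 ff 0.0
```

>>> {"name": "carry_out", "arguments": {
  "plan": [
    {"rot": [0, 0, -1.564], "xyz": [-0.113, 0.431, 0.02], "grip": 60},
    {"rot": [0, 0, -1.564], "xyz": [-0.113, 0.431, 0.02], "grip": 60},
    {"rot": [0, 0, -1.564], "xyz": [-0.113, 0.431, 0.02], "grip": 60},
    {"rot": [0, 0, -1.564], "xyz": [-0.113, 0.431, 0.02], "grip": 60},
    {"rot": [0, 0, -1.564], "xyz": [-0.113, 0.431, 0.02], "grip": 60},
    {"rot": [0, 0, -1.564], "xyz": [-0.113, 0.431, 0.02], "grip": 60},
    {"rot": [0, 0, -1.564], "xyz": [-0.113, 0.431, 0.02], "grip": 60},
    {"rot": [0, 0, -1.564], "xyz": [-0.113, 0.431, 0.02], "grip": 60}
  ]
}}

```text
clock: 5.95
tool_pos: [0.5737, -0.1561, 0.1958]
eef_rot: [0.895, 0.445, -0.0, 0.0]
contact_force: [0.8, -0.8, -0.8]
opening: 0.765
finger_force: 0.0
```

```bash
python3 go.py .538 -.261 .15 -0.09;  python3 - <<'E'
from h import *
b=r.snapshot('scene')[:,:,::-1];t=r.snapshot('top')[:,:,::-1]
cv2.imwrite('pics/t4.png',t);cv2.imwrite('pics/s4.png',b)
cv2.imwrite('pics/c4.png',np.hstack([crop(t,230,135,80,100,5),crop(t,365,180,80,100,5)]))
E
```

```text
rot [ 3.000e-04  3.000e-04 -5.574e-01]
rot [ 4.0000e-04 -5.0000e-04  2.5842e+00]
xyz [-0.1052  0.0348  0.0458]
t 5.95 pos [ 0.5737 -0.1561  0.1958] q [ 0.06  0.71  0.23  1.72 -0.22  0.74 -0.25] F [ 0.8 -0.8 -0.8] M [-0.08  0.15  0.  ] op 0.765 ff 0.0
```

View pics/c4.png

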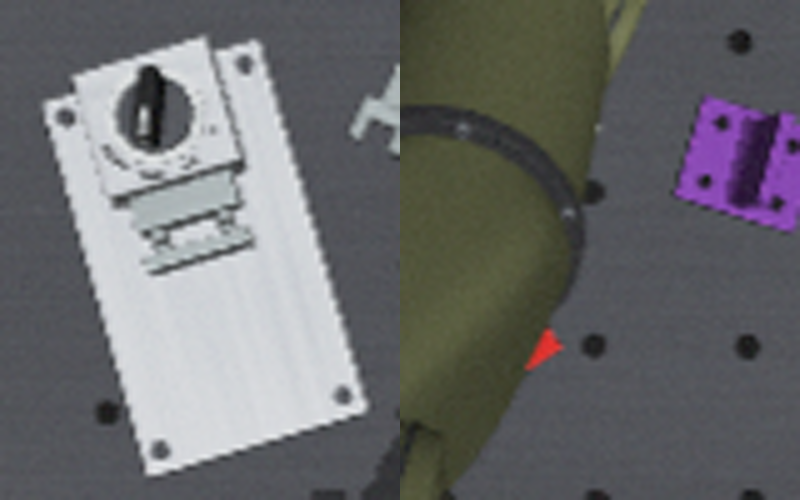

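The dial's white pointer now points down at about 95°, towards the three pips, so it is at mark 3 and released. On to the bracket.

>>> {"name": "carry_out", "arguments": {
  "plan": [
    {"rot": [0, 0, -0.557], "xyz": [-0.105, 0.035, 0.046], "grip": 60},
    {"rot": [0, 0, -0.557], "xyz": [-0.105, 0.035, 0.046], "grip": 60},
    {"rot": [0, 0, -0.557], "xyz": [-0.105, 0.035, 0.046], "grip": 60},
    {"rot": [0, 0, -0.557], "xyz": [-0.105, 0.035, 0.046], "grip": 60},
    {"rot": [0, 0, -0.557], "xyz": [-0.105, 0.035, 0.046], "grip": 60},
    {"rot": [0, 0, -0.557], "xyz": [-0.105, 0.035, 0.046], "grip": 60},
    {"rot": [0, 0, -0.557], "xyz": [-0.105, 0.035, 0.046], "grip": 60},
    {"rot": [0, 0, -0.557], "xyz": [-0.105, 0.035, 0.046], "grip": 60}
  ]
}}

```text
clock: 6.72
tool_pos: [0.5391, -0.258, 0.1499]
eef_rot: [0.741, 0.672, 0.0, 0.0]
contact_force: [-0.1, -0.4, -0.6]
opening: 0.765
finger_force: 0.0
```

>>> {"name": "carry_out", "arguments": {
  "plan": [
    {"rot": [0, 0, 0], "xyz": [0, 0, 0], "grip": 60},
    {"rot": [0, 0, 0], "xyz": [0, 0, 0], "grip": 60},
    {"rot": [0, 0, 0], "xyz": [0, 0, 0], "grip": 60},
    {"rot": [0, 0, 0], "xyz": [0, 0, 0], "grip": 60}
  ]
}}

```text
clock: 7.05
tool_pos: [0.5388, -0.2583, 0.1498]
eef_rot: [0.74, 0.672, -0.0, 0.0]
contact_force: [0.2, 0.7, 0.8]
opening: 0.76
finger_force: 0.0
```

```bash
python3 go.py .538 -.261 .017 -0.09;  python3 - <<'E'
from h import *
b=r.snapshot('scene')[:,:,::-1]
cv2.imwrite('pics/c5.png',crop(b,180,130,130,120,5))
E
```

```text
rot [ 0.0001  0.0001 -0.0068]
rot [ 2.0000e-04 -1.0000e-04  3.1348e+00]
xyz [-0.0028 -0.0005  0.1328]
t 7.05 pos [ 0.5388 -0.2583  0.1498] q [ 0.35  0.77  0.03  1.74 -0.04  0.64  0.31] F [0.2 0.7 0.8] M [-0.14  0.05 -0.01] op 0.76 ff 0.0
```

View pics/c5.png

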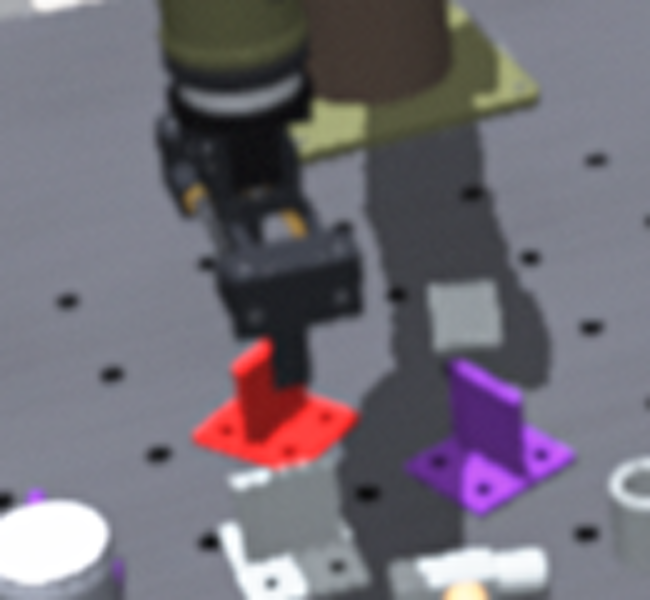

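The gripper is above the plain bracket. The web top is at scene (226,227)–(247,222), within about 1–2 px of the prediction. Descending to grip it.

>>> {"name": "carry_out", "arguments": {
  "plan": [
    {"rot": [0, 0, -0.007], "xyz": [-0.002, 0, 0.03], "grip": 60},
    {"rot": [0, 0, -0.007], "xyz": [-0.002, 0, 0.06], "grip": 60},
    {"rot": [0, 0, -0.007], "xyz": [-0.002, 0, 0.09], "grip": 60},
    {"rot": [0, 0, -0.007], "xyz": [-0.002, 0, 0.115], "grip": 60},
    {"rot": [0, 0, -0.007], "xyz": [-0.002, 0, 0.13], "grip": 60},
    {"rot": [0, 0, -0.007], "xyz": [-0.002, 0, 0.133], "grip": 60},
    {"rot": [0, 0, -0.007], "xyz": [-0.002, 0, 0.133], "grip": 100},
    {"rot": [0, 0, -0.007], "xyz": [-0.002, 0, 0.133], "grip": 150}
  ],
  "squeeze": 50
}}

```text
clock: 7.77
tool_pos: [0.539, -0.2608, 0.0175]
eef_rot: [0.738, 0.675, 0.0, 0.001]
contact_force: [-0.5, 0.1, -0.4]
opening: 0.64
finger_force: 0.0
```

>>> {"name": "carry_out", "arguments": {
  "plan": [
    {"rot": [0, 0, 0], "xyz": [0, 0, 0], "grip": 190},
    {"rot": [0, 0, 0], "xyz": [0, 0, 0], "grip": 220},
    {"rot": [0, 0, 0], "xyz": [0, 0, 0], "grip": 240},
    {"rot": [0, 0, 0], "xyz": [0, 0, 0], "grip": 255},
    {"rot": [0, 0, 0], "xyz": [0, 0, 0], "grip": 255},
    {"rot": [0, 0, 0], "xyz": [0, 0, 0], "grip": 255},
    {"rot": [0, 0, 0], "xyz": [0, 0, 0], "grip": 255},
    {"rot": [0, 0, 0], "xyz": [0, 0, 0], "grip": 255}
  ]
}}

```text
clock: 8.43
tool_pos: [0.5388, -0.2606, 0.0168]
eef_rot: [0.738, 0.675, 0.0, 0.0]
contact_force: [0.2, -0.1, 1.2]
opening: 0.086
finger_force: 50.0
```

```bash
python3 go.py .538 -.261 .017 -0.09
```

```text
rot [0.0006 0.     0.0001]
rot [-0.0000e+00  1.0000e-03 -3.1415e+00]
xyz [-0.0005 -0.0007 -0.0002]
t 8.43 pos [ 0.5388 -0.2606  0.0168] q [ 0.37  0.98  0.01  1.78 -0.03  0.38  0.31] F [ 0.2 -0.1  1.2] M [-0.05  0.01  0.03] op 0.086 ff 50.0
```

>>> {"name": "carry_out", "arguments": {
  "plan": [
    {"rot": [0, 0, 0], "xyz": [0, 0, -0.015], "grip": 255},
    {"rot": [0, 0, 0], "xyz": [0, 0, -0.04], "grip": 255},
    {"rot": [0, 0, 0], "xyz": [0, 0, -0.075], "grip": 255},
    {"rot": [0, 0, 0], "xyz": [0, 0, -0.11], "grip": 255},
    {"rot": [0, 0, 0], "xyz": [0, 0, -0.125], "grip": 255},
    {"rot": [0, 0, 0], "xyz": [0, 0, -0.125], "grip": 255}
  ]
}}

```text
clock: 8.93
tool_pos: [0.5402, -0.2615, 0.1449]
eef_rot: [0.738, 0.674, 0.001, 0.003]
contact_force: [0.9, 0.3, -5.0]
opening: 0.087
finger_force: 50.0
```

```bash
python3 go.py .5455 .1202 .12 0.292
```

```text
rot [ 0.0052  0.0029 -0.3823]
rot [ 0.0041 -0.0073  2.7593]
xyz [ 0.3807 -0.0292  0.024 ]
t 8.93 pos [ 0.5402 -0.2615  0.1449] q [ 0.36  0.77  0.03  1.74 -0.03  0.62  0.31] F [ 0.9  0.3 -5. ] M [-0.07 -0.01 -0.03] op 0.087 ff 50.0
```

>>> {"name": "carry_out", "arguments": {
  "plan": [
    {"rot": [0, 0, -0.03], "xyz": [0.03, -0.002, 0], "grip": 255},
    {"rot": [0, 0, -0.06], "xyz": [0.065, -0.005, 0], "grip": 255},
    {"rot": [0, 0, -0.11], "xyz": [0.105, -0.008, 0], "grip": 255},
    {"rot": [0, 0, -0.16], "xyz": [0.145, -0.011, 0], "grip": 255},
    {"rot": [0, 0, -0.21], "xyz": [0.185, -0.014, 0.005], "grip": 255},
    {"rot": [0, 0, -0.26], "xyz": [0.22, -0.017, 0.01], "grip": 255},
    {"rot": [0, 0, -0.3], "xyz": [0.255, -0.02, 0.015], "grip": 255},
    {"rot": [0, 0, -0.33], "xyz": [0.285, -0.022, 0.02], "grip": 255}
  ]
}}

```text
clock: 9.6
tool_pos: [0.54, 0.0283, 0.1195]
eef_rot: [0.616, 0.788, -0.001, -0.002]
contact_force: [1.0, 0.0, -5.3]
opening: 0.085
finger_force: 50.0
```

```bash
python3 go.py .5455 .1202 .12 0.292
```

```text
rot [-0.004  -0.002  -0.0479]
rot [-0.0031  0.0062  3.0937]
xyz [ 0.0878  0.0275 -0.0004]
t 9.6 pos [0.54   0.0283 0.1195] q [-0.14  0.76  0.    1.93 -0.01  0.46  0.12] F [ 1.   0.  -5.3] M [-0.03  0.01 -0.03] op 0.085 ff 50.0
```

>>> {"name": "carry_out", "arguments": {
  "plan": [
    {"rot": [0, 0, -0.02], "xyz": [0.03, 0.009, 0], "grip": 255},
    {"rot": [0, 0, -0.035], "xyz": [0.055, 0.017, 0], "grip": 255},
    {"rot": [0, 0, -0.045], "xyz": [0.075, 0.024, 0], "grip": 255},
    {"rot": [0, 0, -0.05], "xyz": [0.086, 0.027, 0], "grip": 255},
    {"rot": [0, 0, -0.05], "xyz": [0.086, 0.027, 0], "grip": 255},
    {"rot": [0, 0, -0.05], "xyz": [0.086, 0.027, 0], "grip": 255},
    {"rot": [0, 0, -0.05], "xyz": [0.086, 0.027, 0], "grip": 255},
    {"rot": [0, 0, -0.05], "xyz": [0.086, 0.027, 0], "grip": 255}
  ]
}}

```text
clock: 10.27
tool_pos: [0.5477, 0.1125, 0.1215]
eef_rot: [0.599, 0.801, -0.001, 0.0]
contact_force: [-0.0, -0.5, -4.9]
opening: 0.085
finger_force: 50.0
```

```bash
python3 go.py .5455 .1202 .03 0.292;  python3 - <<'E'
from h import *
b=r.snapshot('scene')[:,:,::-1];t=r.snapshot('top')[:,:,::-1]
cv2.imwrite('pics/c6.png',np.hstack([crop(b,310,150,110,100,3.6) if 0 else cv2.resize(b[130:240,310:410],None,fx=4,fy=4,interpolation=2),cv2.resize(t[130:240,225:325],None,fx=4,fy=4,interpolation=2)]))
E
```

```text
rot [-0.0015  0.0015 -0.0054]
rot [2.4000e-03 2.3000e-03 3.1362e+00]
xyz [0.0082 0.0002 0.0914]
t 10.27 pos [0.5477 0.1125 0.1215] q [-0.3   0.77  0.02  1.87 -0.03  0.5   0.03] F [-0.  -0.5 -4.9] M [-0.09  0.04  0.03] op 0.085 ff 50.0
```

View pics/c6.png

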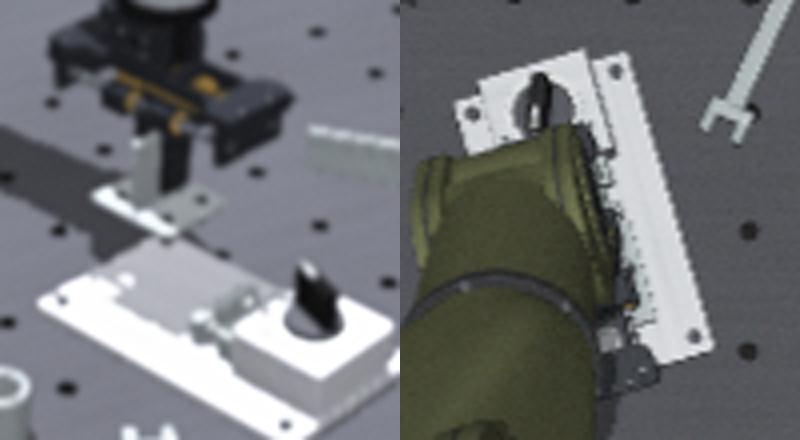

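The bracket is held level and square above the bed, short of the pad, and the dial is still at mark 3. Lowering now.

>>> {"name": "carry_out", "arguments": {
  "plan": [
    {"rot": [0, 0, -0.005], "xyz": [0.004, 0, 0.01], "grip": 255},
    {"rot": [0, 0, -0.005], "xyz": [0.008, 0, 0.03], "grip": 255},
    {"rot": [0, 0, -0.005], "xyz": [0.008, 0, 0.05], "grip": 255},
    {"rot": [0, 0, -0.005], "xyz": [0.008, 0, 0.065], "grip": 255},
    {"rot": [0, 0, -0.005], "xyz": [0.008, 0, 0.075], "grip": 255},
    {"rot": [0, 0, -0.005], "xyz": [0.008, 0, 0.081], "grip": 255},
    {"rot": [0, 0, -0.005], "xyz": [0.008, 0, 0.084], "grip": 255},
    {"rot": [0, 0, -0.005], "xyz": [0.008, 0, 0.084], "grip": 255}
  ]
}}

```text
clock: 11.03
tool_pos: [0.5457, 0.1228, 0.0374]
eef_rot: [0.596, 0.803, -0.0, -0.0]
contact_force: [-0.0, -0.9, -5.0]
opening: 0.087
finger_force: 50.0
```

>>> {"name": "carry_out", "arguments": {
  "plan": [
    {"rot": [0, 0, 0], "xyz": [0, 0, 0], "grip": 255},
    {"rot": [0, 0, 0], "xyz": [0, 0, 0], "grip": 255},
    {"rot": [0, 0, 0], "xyz": [0, 0, 0], "grip": 255}
  ]
}}

```text
clock: 11.28
tool_pos: [0.5462, 0.123, 0.0385]
eef_rot: [0.596, 0.803, 0.001, 0.0]
contact_force: [0.4, 0.6, -4.7]
opening: 0.087
finger_force: 50.0
```

```bash
python3 go.py .5455 .1202 .0288 0.292;  python3 - <<'E'
from fit import *
b=r.snapshot('scene')[:,:,::-1].copy(); t=r.snapshot('top')[:,:,::-1].copy()
s=r.get_state();v=[*s['tool_pos'][:2],.292];z0=s['tool_pos'][2]-.0168
P=[(-.04,-.035,0),(-.04,.035,0),(.04,.035,0),(.04,-.035,0),(0,-.03,.066),(0,.03,.066)]
W=np.array([[*toW(v,p[:2]),p[2]+z0] for p in P])
print(w2px('scene',W).round(1))
fv=[.603,.1375,.292]; Q=[(-.13,-.075,.012),(-.13,.075,.012),(.13,.075,.012),(.13,-.075,.012),(.045,-.045,.058),(-.004,-.035,.039),(-.004,.035,.039)]
print(w2px('scene',[[*toW(fv,p[:2]),p[2]] for p in Q]).round(1))
cv2.imwrite('pics/c7.png',cv2.resize(b[140:245,310:420],None,fx=7,fy=5.7,interpolation=2)[:600,:800])
E
```

```text
rot [ 0.0015 -0.      0.0029]
rot [ 0.0000e+00  2.4000e-03 -3.1387e+00]
xyz [-0.0025 -0.0015  0.0097]
t 11.28 pos [0.5462 0.123  0.0385] q [-0.31  0.91  0.01  1.9  -0.03  0.33  0.02] F [ 0.4  0.6 -4.7] M [-0.07  0.05 -0.04] op 0.087 ff 50.0
[[335.  201.4]
 [349.9 192.9]
 [368.3 202.5]
 [353.5 211.5]
 [345.6 188.2]
 [358.6 180.9]]
[[318.8 205.3]
 [350.6 187.3]
 [412.8 219.4]
 [381.3 241.1]
 [366.7 212. ]
 [356.6 209.2]
 [371.5 200.1]]
```

View pics/c7.png

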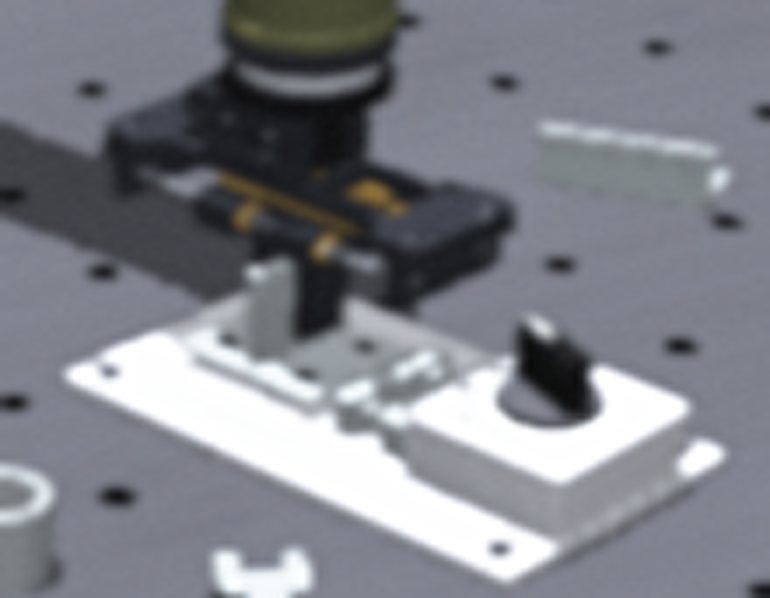

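The bracket is level about 10 mm above the bed. Its front foot corner is at scene (356,210), just short of the pad at (357–371, 200–209). The bed corners match the model within about 1 px, and the bracket sits a few mm to +y. I'll shift it 4 mm and lower.

>>> {"name": "carry_out", "arguments": {
  "plan": [
    {"rot": [0, 0, 0.002], "xyz": [-0.002, 0, 0.002], "grip": 255},
    {"rot": [0, 0, 0.002], "xyz": [-0.004, 0, 0.004], "grip": 255},
    {"rot": [0, 0, 0.002], "xyz": [-0.004, 0, 0.006], "grip": 255},
    {"rot": [0, 0, 0.002], "xyz": [-0.004, 0, 0.008], "grip": 255},
    {"rot": [0, 0, 0.002], "xyz": [-0.004, 0, 0.0085], "grip": 255},
    {"rot": [0, 0, 0.002], "xyz": [-0.004, 0, 0.009], "grip": 255},
    {"rot": [0, 0, 0.002], "xyz": [-0.004, 0, 0.0095], "grip": 255},
    {"rot": [0, 0, 0.002], "xyz": [-0.004, 0, 0.0095], "grip": 255}
  ]
}}

```text
clock: 12.05
tool_pos: [0.5465, 0.1189, 0.0288]
eef_rot: [0.596, 0.803, -0.0, -0.0]
contact_force: [-2.1, -1.9, 3.8]
opening: 0.083
finger_force: 50.0
```

```bash
python3 go.py .5455 .1202 .0288 0.292
```

```text
rot [-0.0004  0.      0.001 ]
rot [-1.0000e-04 -6.0000e-04 -3.1406e+00]
xyz [ 0.0015 -0.0006 -0.    ]
t 12.05 pos [0.5465 0.1189 0.0288] q [-0.3   0.93  0.01  1.9  -0.03  0.31  0.02] F [-2.1 -1.9  3.8] M [-0.23  0.47 -0.01] op 0.083 ff 50.0
```

>>> {"name": "carry_out", "arguments": {
  "plan": [
    {"rot": [0, 0, 0], "xyz": [0, 0.001, 0], "grip": 255},
    {"rot": [0, 0, 0], "xyz": [0, 0.003, 0], "grip": 255},
    {"rot": [0, 0, 0], "xyz": [0, 0.005, 0], "grip": 255},
    {"rot": [0, 0, 0], "xyz": [0, 0.007, 0], "grip": 255},
    {"rot": [0, 0, 0], "xyz": [0, 0.009, 0], "grip": 255},
    {"rot": [0, 0, 0], "xyz": [0, 0.01, 0], "grip": 255},
    {"rot": [0, 0, 0], "xyz": [0, 0.01, 0], "grip": 255}
  ]
}}

```text
clock: 12.63
tool_pos: [0.5543, 0.1212, 0.0289]
eef_rot: [0.596, 0.803, -0.002, -0.001]
contact_force: [-5.6, -2.8, 9.2]
opening: 0.088
finger_force: 50.0
```

```bash
cat > pf.py <<'E'
from h import *
s=r.get_state();e=np.array([np.cos(.292),np.sin(.292)]);n=np.array([-e[1],e[0]])
d=s['tool_pos'][:2]-[.603,.1375];F=s['contact_force']
print('t',round(s['clock'],2),'fix x,y',(d@e).round(4),(d@n).round(4),'z',s['tool_pos'][2].round(4),'Fx,Fy,Fz',(F[:2]@e).round(2),(F[:2]@n).round(2),F[2].round(2),'M',s['moment'].round(2),'rot',(R.from_quat(s['eef_rot'])).as_matrix()[:,2].round(3))
E
python3 pf.py
```

```text
t 12.63 fix x,y -0.0513 -0.0016 z 0.0289 Fx,Fy,Fz -6.18 -1.06 9.25 M [-0.32  1.09 -0.06] rot [-0.004 -0.001 -1.   ]
```

>>> {"name": "carry_out", "arguments": {
  "plan": [
    {"rot": [0, 0, 0], "xyz": [0.001, 0, -0.0005], "grip": 255},
    {"rot": [0, 0, 0], "xyz": [0.001, 0.001, -0.0008], "grip": 255},
    {"rot": [0, 0, 0], "xyz": [0.001, 0.002, -0.0008], "grip": 255},
    {"rot": [0, 0, 0], "xyz": [0.001, 0.003, -0.0008], "grip": 255},
    {"rot": [0, 0, 0], "xyz": [0.001, 0.004, -0.0008], "grip": 255},
    {"rot": [0, 0, 0], "xyz": [0.001, 0.004, -0.0008], "grip": 255},
    {"rot": [0, 0, 0], "xyz": [0.001, 0.004, -0.0008], "grip": 255}
  ]
}}

```text
clock: 13.22
tool_pos: [0.5604, 0.1243, 0.0289]
eef_rot: [0.596, 0.803, 0.0, 0.0]
contact_force: [-1.6, 0.2, -5.3]
opening: 0.087
finger_force: 50.0
```

```bash
python3 pf.py
```

```text
t 13.22 fix x,y -0.0446 -0.0004 z 0.0289 Fx,Fy,Fz -1.47 0.7 -5.31 M [-0.04  0.05  0.03] rot [ 0.001  0.    -1.   ]
```

>>> {"name": "carry_out", "arguments": {
  "plan": [
    {"rot": [0, 0, 0], "xyz": [0, 0.0005, 0.0002], "grip": 255},
    {"rot": [0, 0, 0], "xyz": [0, 0.001, 0.0003], "grip": 255},
    {"rot": [0, 0, 0], "xyz": [0, 0.002, 0.0003], "grip": 255},
    {"rot": [0, 0, 0], "xyz": [0, 0.003, 0.0003], "grip": 255},
    {"rot": [0, 0, 0], "xyz": [0, 0.004, 0.0003], "grip": 255},
    {"rot": [0, 0, 0], "xyz": [0, 0.004, 0.0003], "grip": 255},
    {"rot": [0, 0, 0], "xyz": [0, 0.004, 0.0003], "grip": 255}
  ]
}}

```text
clock: 13.8
tool_pos: [0.5623, 0.1247, 0.0289]
eef_rot: [0.596, 0.803, -0.001, -0.001]
contact_force: [-4.7, -1.5, 3.3]
opening: 0.086
finger_force: 50.0
```

```bash
python3 pf.py
```

```text
t 13.8 fix x,y -0.0426 -0.0005 z 0.0289 Fx,Fy,Fz -4.94 -0.1 3.28 M [-0.28  0.9   0.04] rot [-0.003 -0.001 -1.   ]
```

>>> {"name": "carry_out", "arguments": {
  "plan": [
    {"rot": [0, 0, 0], "xyz": [0, 0.001, 0], "grip": 255},
    {"rot": [0, 0, 0], "xyz": [0, 0.002, 0], "grip": 255},
    {"rot": [0, 0, 0], "xyz": [0, 0.003, 0], "grip": 255},
    {"rot": [0, 0, 0], "xyz": [0, 0.004, 0], "grip": 255},
    {"rot": [0, 0, 0], "xyz": [0, 0.004, 0], "grip": 255},
    {"rot": [0, 0, 0], "xyz": [0, 0.004, 0], "grip": 255}
  ]
}}

```text
clock: 14.3
tool_pos: [0.5641, 0.1251, 0.029]
eef_rot: [0.596, 0.803, -0.003, -0.002]
contact_force: [-9.0, -1.8, 10.2]
opening: 0.086
finger_force: 50.0
```

```bash
python3 pf.py
```

```text
t 14.3 fix x,y -0.0409 -0.0006 z 0.029 Fx,Fy,Fz -9.11 0.87 10.19 M [-0.44  1.68  0.1 ] rot [-0.007 -0.002 -1.   ]
```

>>> {"name": "carry_out", "arguments": {
  "plan": [
    {"rot": [0, 0, 0], "xyz": [0, 0.0005, -0.0004], "grip": 255},
    {"rot": [0, 0, 0], "xyz": [0, 0.001, -0.0008], "grip": 255},
    {"rot": [0, 0, 0], "xyz": [0, 0.002, -0.0008], "grip": 255},
    {"rot": [0, 0, 0], "xyz": [0, 0.003, -0.0008], "grip": 255},
    {"rot": [0, 0, 0], "xyz": [0, 0.004, -0.0008], "grip": 255},
    {"rot": [0, 0, 0], "xyz": [0, 0.004, -0.0008], "grip": 255},
    {"rot": [0, 0, 0], "xyz": [0, 0.004, -0.0008], "grip": 255}
  ]
}}

```text
clock: 14.88
tool_pos: [0.5664, 0.1259, 0.0292]
eef_rot: [0.596, 0.803, -0.004, -0.003]
contact_force: [-9.9, -3.0, 6.3]
opening: 0.083
finger_force: 50.0
```

```bash
python3 pf.py
```

```text
t 14.88 fix x,y -0.0384 -0.0006 z 0.0292 Fx,Fy,Fz -10.31 -0.01 6.25 M [-0.55  1.98  0.13] rot [-0.01  -0.003 -1.   ]
```

>>> {"name": "carry_out", "arguments": {
  "plan": [
    {"rot": [0, 0, 0], "xyz": [0, 0.0005, -0.0004], "grip": 255},
    {"rot": [0, 0, 0], "xyz": [0, 0.001, -0.0008], "grip": 255},
    {"rot": [0, 0, 0], "xyz": [0, 0.002, -0.0008], "grip": 255},
    {"rot": [0, 0, 0], "xyz": [0, 0.003, -0.0008], "grip": 255},
    {"rot": [0, 0, 0], "xyz": [0, 0.004, -0.0008], "grip": 255},
    {"rot": [0, 0, 0], "xyz": [0, 0.004, -0.0008], "grip": 255},
    {"rot": [0, 0, 0], "xyz": [0, 0.004, -0.0008], "grip": 255}
  ]
}}

```text
clock: 15.47
tool_pos: [0.5686, 0.1265, 0.0294]
eef_rot: [0.596, 0.803, -0.006, -0.004]
contact_force: [-12.5, -3.3, 3.8]
opening: 0.083
finger_force: 50.0
```

```bash
python3 pf.py
```

```text
t 15.47 fix x,y -0.0361 -0.0006 z 0.0294 Fx,Fy,Fz -12.88 0.45 3.84 M [-0.72  2.43  0.08] rot [-0.014 -0.004 -1.   ]
```

>>> {"name": "carry_out", "arguments": {
  "plan": [
    {"rot": [0, 0, 0], "xyz": [0, 0, 0], "grip": 255},
    {"rot": [0, 0, 0], "xyz": [0, 0, 0], "grip": 255},
    {"rot": [0, 0, 0], "xyz": [0, 0, 0], "grip": 255},
    {"rot": [0, 0, 0], "xyz": [0, 0, 0], "grip": 255},
    {"rot": [0, 0, 0], "xyz": [0, 0, 0], "grip": 255},
    {"rot": [0, 0, 0], "xyz": [0, 0, 0], "grip": 255},
    {"rot": [0, 0, 0], "xyz": [0, 0, 0], "grip": 255},
    {"rot": [0, 0, 0], "xyz": [0, 0, 0], "grip": 255}
  ]
}}

```text
clock: 16.13
tool_pos: [0.5686, 0.1265, 0.0294]
eef_rot: [0.596, 0.803, -0.006, -0.004]
contact_force: [-11.7, -2.9, 4.8]
opening: 0.086
finger_force: 50.0
```

```bash
python3 pf.py; python3 - <<'E'
from h import *
b=r.snapshot('scene')[:,:,::-1].copy()
cv2.imwrite('pics/c8.png',cv2.resize(b[170:235,325:410],None,fx=9,fy=9,interpolation=2))
E
python3 pf.py
```

```text
t 16.13 fix x,y -0.0361 -0.0006 z 0.0294 Fx,Fy,Fz -12.0 0.59 4.84 M [-0.71  2.43  0.13] rot [-0.013 -0.004 -1.   ]
t 16.18 fix x,y -0.0361 -0.0006 z 0.0294 Fx,Fy,Fz -11.58 0.18 4.15 M [-0.73  2.42  0.15] rot [-0.014 -0.004 -1.   ]
```

View pics/c8.png

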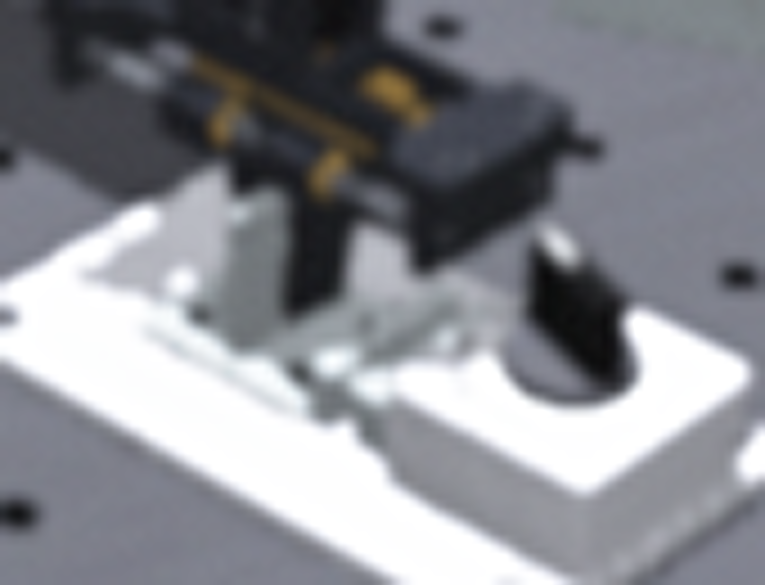

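The foot is against the pad, with the near corner at crop (305,405) meeting the pad edge at (320,395). The dial is still at mark 3. The pad force is about 8–11.5 N, sunk about 8 mm, with 0.8° tilt. Handing in.

```bash
python3 -c "
from plant import r
print(r.finish_job())"
```

```text
the job is handed in; nothing more can be done
None
```

The job is handed in, but no verdict came back: the dial is at mark 3 and released, and the gripper still holds the bracket flat and square on the bed, pressing the pad about 8 mm in at an estimated 8–11.5 N (wrist force less an estimated bed friction).

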